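# Fold down the ratchet panel rest

## Robot

A 6-joint arm with a two-finger parallel gripper is mounted at the origin on the work surface. World frame = base frame: x ahead of the robot, y to its left, z up, the work surface at z = 0. Lengths are in m, angles in rad, forces in N, time in s.
With the tool pointing down it reaches from about 0.35 to 0.875 m from the base axis. Payload 15.5 kg.
Tool frame: the origin (TCP) lies between the finger pads; the fingertips stand 14 mm ahead of it and the grasp point (between the pads) lies 5 mm behind it; z points along the fingers, y is the direction in which the jaws open and shut (so a half turn about z gives the same grasp; the last joint's range is limited). The gripper opens to 85 mm and grips with 20 to 120 N. Pads are 22 mm wide; open, the fingers measure 114 mm over their backs; the gripper's body (76 mm by 85 mm) begins 54 mm behind the grasp point. The pads swing forward as they close: fully open they stand 13 mm farther back than shut.
Start: joints at [-1.214, 0.494, 1.345, -0, 1.302, -0.096], TCP at [0.273, -0.562, 0.245] pointing down, gripper open.
Joint ranges: [-2.91, 2.91], [-0.82, 2.16], [0.22, 2.67], [-1.22, 4.37], [0.12, 2.79], [-3.08, 3.08]. Speed limits (rad/s): [1.89, 1.89, 2.57, 3.01, 3.01, 3.01].

## Interface

Orientations are given as a 3x3 rotation matrix whose columns are the frame's x, y, z axes.
In Python, from bench import arm gives the robot as it stands.
- The arm moves only by the shell command python3 -m crank 'ROWS' [FORCE]. ROWS is JSON, a list of rows, each an object with "claw": the closure, from -1 (fully open) to 1 (shut), so that 0 is half open; "travel": the shift along the tool's x, y, z in mm, a list of three; "turn": the turn, a rotation vector about the tool's x, y, z in rad, a list of three. In form: [{"claw": claw, "travel": [tx, ty, tz], "turn": [ax, ay, az]}, ...]. A call has 1 to 12 rows; each row is the pose to reach, as a shift and turn from the pose measured when the call began, along the tool's axes at that moment; what a row does not reach only later rows make up. A row lasts 1/12 s, in which the tool goes at most 41.7 mm and 7.16 degrees, less where a joint would pass 70% of its speed; a pose out of reach is approached as far as the arm can. A call with a gripper value outside its range is refused whole. The fingers move at their own pace and stop on an object; FORCE is the grip in N (left out, the last holds). Time passes only in rows, so rows that repeat a pose let the fingers close. It gives the time, the measured TCP pose, the force and the opening at its end, in the units of the state.
- arm.get_state(): the state, without advancing time (a new reading comes with each control period).
- arm.grab_frame(name): name is "scene" or "side" or "wrist"; returns a dict with "color" (420x560x3 uint8, red, green, blue), "fovy" (degrees; the focal length in pixels is half the picture's height over the tangent of half this angle, whatever the lens; pixels are square), "cx", "cy" (the principal point, pixels), "R" (3x3) and "t" (3): a world point X has camera coordinates R X + t; the wrist camera has in their place "T_tool_cam" (4x4, takes a point from camera to tool coordinates, whose origin is the TCP and whose axes are the flange's). Camera axes: x right, y down, z forward; pixel columns grow to the right and rows downward; lengths in m; the calibration is good to about 2 mm. The wrist camera is an equidistant fisheye: a pixel r from the principal point sees the ray r / f radians off the axis. A picture is of the moment at which its call begins: read the wrist's pose just before it. There is no depth.
- arm.finish_job(): hands the job in, once; it reports no verdict.
Trained networks look in the newest picture that a camera, given by its name, has taken for a name from the list of things; names that differ only in an ending like _2 or _b are one class to them, and where a whole thing is asked for, a point or a joint stands for the part that bears it (a point fixed in the world has none). Each returns a list of dicts, best first, with "confidence" (0 to 1); they miss things now and then, are a little off and sometimes report something else, mostly with a low value. They report only what shows in the picture. A call takes as long as a camera call.
- arm.recognise(camera, thing): "position" ([column, row] in pixels, amid what is visible of it).
- arm.regions_of(camera, thing): "region" (420x560 bool, what is visible of it) and "position" ([column, row] in pixels, amid what is visible of it).
The state is a dict: "clock": time; "joint_pos": joint angles; "qvel": joint speeds; "effort": joint torques, N m; "tool_pos": TCP position; "tcp_rot": TCP orientation; "force": force on the tool from outside, world axes, zero at the start; "moment": the same for the moment, N m; "finger_gap": opening from 0.0 (shut) to 1.0 (fully open).
Only numpy, scipy, OpenCV 4.12 (cv2) and the standard library are available. Lean on these libraries where they do the work, as an engineer would, in place of code of your own. Each camera call takes 0.05 s, during which the arm holds its last target.

## Task

Fold the panel rest on the bench down and lock it: press the red pad on the tail of its ratchet pawl fully down, so that the pawl's nose is clear of the teeth and stays clear, then push the raised arm down past the teeth until it lies fully on its stop, and last press the blue pad over the pawl's nose fully down so that the nose drops back between the teeth. Do not force the arm against the engaged pawl or raise it higher, and leave the glue bottle, the jar, the wood offcut and the screwdriver where they are. Fingertip pushes are enough: nothing needs to be gripped.

Things in the scene. Friction and masses are not known exactly. Their poses are not given: they have to be found in the camera images.
- panel_rest: Green steel stand of the panel rest, screwed to the bench (it cannot move): base plate 370 x 90 x 8 mm, from x = -165 to +205 mm and y = -45 to +45 mm. Origin: underside of the plate, on the bench, straight below the arm's hinge. Its own x axis is level and points from the pawl's side towards the arm's free end, z up; arm and pawl swing in its x-z plane (y = 0). It stands with x roughly towards the robot's right, up to 20 degrees either way.
- rest_hinge (a point): Axis of the arm's hinge, 65 mm above the bench, at x = 0, y = 0 of the stand; the axis runs along the stand's y. Around it turns, with the arm, a toothed steel wheel of 48 mm radius over its square-cut teeth.
- pawl_pivot (a point): Axis of the pawl's pivot, at x = -85 mm, y = 0, 103 mm above the bench, along the stand's y. The tops of the two stand cheeks here are at 108 mm.
- rest_arm (a joint): Angle of the arm, rad: 0 = lying level on its stop (fully down), positive = raised; it starts at 0.79 to 0.92 and can go to 1.1. The arm is an aluminium bar 24 mm wide and 18 mm thick with a black rubber cross bar at its end (100 mm across along the hinge axis, 30 mm along the arm, 25 mm thick). A stiff hinge holds it at any angle; about 2 to 8 N downwards at its end moves it when the pawl is free. With the pawl engaged it has about 0.1 rad of play and then locks, both ways.
- rest_end (a point): Middle of the upper face of the arm's rubber cross bar, 235 mm from the hinge axis along the arm and 16 mm above the arm's centre line through the hinge. With the arm down it is 81 mm above the bench at x = 235 mm of the stand; at angle q it has turned up by q about the hinge.
- pawl (a joint): Angle of the pawl, a dark steel rocker above the wheel, rad: 0 = engaged (nose down between the teeth, its stop; it starts at 0 to 0.03), 0.24 = free (nose lifted clear, its other stop; clear of the teeth from about 0.15). Its stiff pivot leaves it where it is pushed: about 5 N on the red pad or 4 N on the blue pad moves it.
- tail_pad (a point): Middle of the upper face of the red pad on the pawl's tail (28 mm along the stand's x, 36 mm along y), 60 mm from the pawl's pivot on the side away from the arm. 135 mm above the bench when engaged, about 121 mm when free: pressing it down frees the pawl.
- nose_pad (a point): Middle of the upper face of the blue pad over the pawl's nose (28 x 36 mm), 74 mm from the pivot towards the arm, 11 mm short of the arm's hinge. 135 mm above the bench when engaged, about 152 mm when free: pressing it down engages the pawl.
- glue: White glue bottle with orange cap, 48 mm diameter, 130 mm tall, standing loose on the bench 100 mm or more beside the stand's centre line; origin under its base. Leave alone.
- screws: Amber glass jar with steel lid, 56 mm diameter, 65 mm tall, standing loose; origin under its base. Leave alone.
- offcut: Wood offcut 90 x 45 x 22 mm, lying loose; origin under its centre. Leave alone.
- driver: Screwdriver with yellow handle, 170 mm long and under 35 mm thick, lying loose along its own x axis. Leave alone.

How it is judged:
On the way, in this order (a step that is already met when the one before it is completed fails the run):
1. the pawl is pressed free while the arm is still raised (value of joint pawl above 0.17 rad and value of joint rest_arm above 0.6 rad), for 0.2 s.
2. the arm is pushed fully down with the pawl still free (value of joint rest_arm below 0.06 rad and value of joint pawl above 0.12 rad), for 0.2 s.
At the end, for the whole second after the job is handed in: The arm lies on its stop (angle under 0.06 rad) at rest, and the pawl is engaged again (angle under 0.05 rad) (value of joint rest_arm below 0.06 rad and value of joint pawl below 0.05 rad and velocity of joint rest_arm between -0.05 and 0.05 rad/s); the robot touches nothing.
It fails at once if the arm is forced past the teeth while the pawl is engaged (value of joint pawl below 0.08 rad and value of joint rest_arm between 0.2 and 0.62 rad).
It fails at once if the arm is raised higher instead of pushed down (value of joint rest_arm above 1.02 rad).
It fails at once if a bystander (bottle, jar, offcut, screwdriver) is moved more than 20 mm, lifted or tipped (distance of any of glue, screws, offcut, driver from where it was at the start of the episode above 0.02 m or angle between any of glue, screws's own z axis and vertical above 0.35 rad).
It also fails if it takes over 50 s, if anything falls off the work surface, if the arm or the gripper's body presses on something with over 40 N, if the wrist force passes 120 N, or if a joint passes its speed limit or range.

## Working session

There is one attempt and no reset: what is moved stays moved. The work goes in short steps, Python scripts to look and compute and a shell command to move; the robot and the scene stay as the last step left them, time stands still between calls to the robot, and variables do not carry over. Pictures are saved under pics/ and viewed, and the job is handed in when it is done.

```bash
mkdir -p pics; ls
python3 - <<'E'
from bench import arm
import cv2,numpy as np
np.set_printoptions(precision=4,suppress=True)
s=arm.get_state();print(s['clock'],s['tool_pos'],s['tcp_rot'],s['force'],s['finger_gap'])
for c in['scene','side']:
    f=arm.grab_frame(c);cv2.imwrite(f'pics/{c}0.png',f['color'][:,:,::-1]);print(c,f['fovy'],f['cx'],f['cy'],f['R'],f['t'])
    for t in['tail_pad','nose_pad','rest_end','rest_hinge','pawl_pivot','panel_rest','glue','screws','offcut','driver']:
        print(t,[(np.round(d['position'],1),round(d['confidence'],2)) for d in arm.recognise(c,t)[:2]])
print(arm.get_state()['clock'])
E
```

```text
pics
0.0 [ 0.2728 -0.562   0.2447] [[ 0.8997  0.4366 -0.0004]
 [ 0.4366 -0.8997  0.0011]
 [ 0.0001 -0.0012 -1.    ]] [-0.3817  0.5134 -0.5582] 1.0005668284431868
scene 49.46828736578404 277.17412271890174 208.92677539023006 [[ 0.3984  0.917  -0.0195]
 [ 0.503  -0.2362 -0.8313]
 [-0.767   0.3214 -0.5554]] [-0.2627 -0.1999  1.2265]
tail_pad [(array([332.5, 180.6]), 0.71)]
nose_pad [(array([329.9, 180.7]), 0.93)]
rest_end [(array([241.8, 186.7]), 0.7)]
rest_hinge [(array([279.6, 234.9]), 0.78)]
pawl_pivot [(array([277.6, 234.6]), 0.69), (array([330.7, 183.1]), 0.58)]
panel_rest [(array([278.9, 233.3]), 0.72), (array([221.5, 233.5]), 0.19)]
glue [(array([383.2, 239.5]), 0.88)]
screws []
offcut [(array([222.4, 234.9]), 0.93)]
driver [(array([310.8, 195.6]), 0.58), (array([331.8, 177.8]), 0.41)]
side 56.98054411916108 279.13948724577745 201.94115311281087 [[ 0.9413 -0.3377  0.0035]
 [-0.2258 -0.6371 -0.737 ]
 [ 0.2511  0.6929 -0.6759]] [-0.5414  0.2191  0.5537]
tail_pad [(array([247.2, 157.7]), 0.74)]
nose_pad [(array([246.8, 156. ]), 0.75), (array([314.6, 178.8]), 0.55)]
rest_end [(array([313.8, 176.8]), 0.85), (array([287.7, 213.6]), 0.19)]
rest_hinge [(array([288.7, 216.1]), 0.55)]
pawl_pivot [(array([287.3, 215.5]), 0.74)]
panel_rest [(array([286.2, 214.8]), 0.84)]
glue [(array([298. , 160.3]), 0.97)]
screws []
offcut [(array([240. , 281.9]), 0.58)]
driver []
1.1
```

View pics/scene0.png

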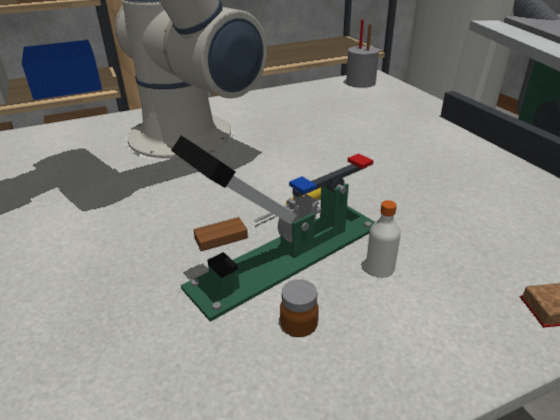

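View pics/side0.png

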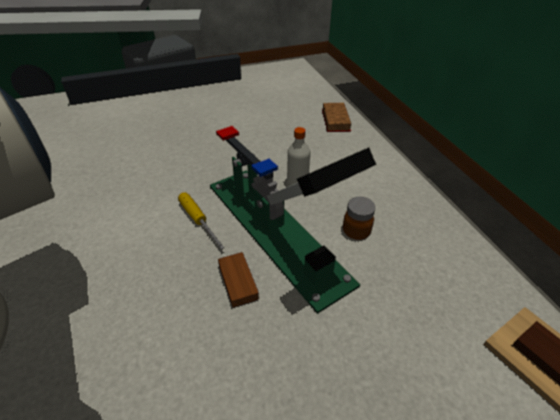

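The scene picture shows red at about (360,161), blue at (303,184) and the black cross bar from (180,145) to (230,180). In the side picture red is at (228,132), blue at (265,166) and the cross bar from (303,185) to (373,155). The networks confuse the pads, so I will use colour and enlarged views.

Run:
```python
import cv2,numpy as np
for c,(x0,y0,x1,y1) in {'scene':(160,125,400,315),'side':(190,115,390,315)}.items():
    im=cv2.imread(f'pics/{c}0.png');h=cv2.cvtColor(im,cv2.COLOR_BGR2HSV)
    for n,m in {'red':((h[...,0]<6)|(h[...,0]>174))&(h[...,1]>170)&(h[...,2]>90),'blue':(abs(h[...,0].astype(int)-115)<12)&(h[...,1]>150)&(h[...,2]>80)}.items():
        k,l,st,ce=cv2.connectedComponentsWithStats(m.astype('uint8'))
        for i in range(1,k):
            if st[i][4]>30: print(c,n,st[i],ce[i].round(1))
    s=min(800/(x1-x0),600/(y1-y0));s=3
    cr=cv2.resize(im[y0:y1,x0:x1],None,fx=s,fy=s,interpolation=cv2.INTER_CUBIC);cv2.imwrite(f'pics/{c}0z.png',cr)
```

```text
scene red [348 154  25  14 161] [360.7 159.9]
scene red [543 323  17   4  34] [550.7 324.7]
scene blue [290 177  27  17 234] [303.5 184.3]
side red [217 126  21  11 132] [226.9 131.4]
side blue [252 159  25  14 192] [263.8 165.6]
```

View pics/scene0z.png

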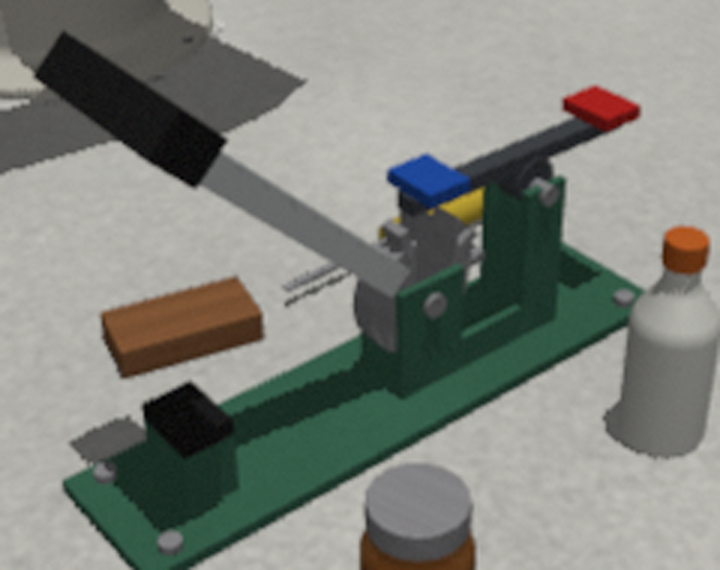

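View pics/side0z.png

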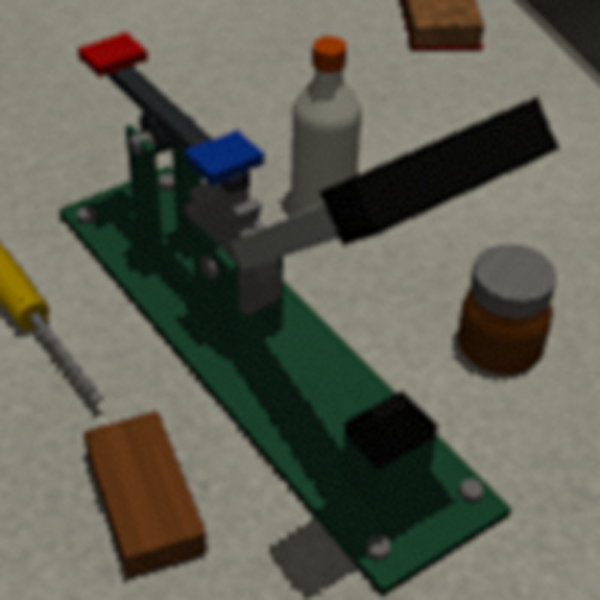

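```bash
cat > h.py <<'E'
import numpy as np,json
np.set_printoptions(precision=4,suppress=True)
C={'scene':(49.46828736578404,277.174,208.927,np.array([[.3984,.917,-.0195],[.503,-.2362,-.8313],[-.767,.3214,-.5554]]),np.array([-.2627,-.1999,1.2265])),
'side':(56.98054,279.139,201.941,np.array([[.9413,-.3377,.0035],[-.2258,-.6371,-.737],[.2511,.6929,-.6759]]),np.array([-.5414,.2191,.5537]))}
def proj(c,X):
    fo,cx,cy,R,t=C[c];f=210/np.tan(np.radians(fo/2));p=np.asarray(X)@R.T+t
    return np.stack([cx+f*p[...,0]/p[...,2],cy+f*p[...,1]/p[...,2]],-1)
def world(P,p):
    x,y,a=P[:3];c,s=np.cos(a),np.sin(a);p=np.asarray(p,float)
    return np.stack([x+c*p[...,0]-s*p[...,1],y+s*p[...,0]+c*p[...,1],p[...,2]],-1)
def armp(q,u,y,v):
    u,y,v=np.broadcast_arrays(u,y,v)
    return np.stack([np.cos(q)*u-np.sin(q)*v,y+0*u,.065+np.sin(q)*u+np.cos(q)*v],-1)
E
python3 - <<'E'
from h import *
import cv2
from scipy.optimize import least_squares
obs=[('scene',(-.145,0,.135),(360,158.8)),('scene',(-.011,0,.135),(303,184)),('side',(-.145,0,.135),(227,131)),('side',(-.011,0,.135),(263.8,165)),
('scene',(.205,-.045,.008),(181.3,286.3)),('scene',(-.165,.045,.008),(373,222.3)),('side',(-.165,-.045,.008),(209.7,184.7)),('side',(.205,-.045,.008),(317.3,311.3)),('side',(.205,.045,.008),(359.7,285.3))]
bar=np.array([armp(0,u,y,v) for u in(.22,.25) for y in(-.05,.05) for v in(.016,-.009)])
def barpts(P):
    return world(P,np.array([armp(P[3],u,y,v) for u in(.22,.25) for y in(-.05,.05) for v in(.016,-.009)]))
ce={'scene':((65+225+195+37)/4,(32+142+187+75)/4,160,125),'side':((325+540+556+345)/4,(188+98+145+243)/4,190,115)}
def res(P):
    r=[proj(c,world(P,p))-np.array(o) for c,p,o in obs]
    for c,(a,b,x0,y0) in ce.items():
        w=proj(c,barpts(P)); r.append((w.min(0)+w.max(0))/2-np.array({'scene':(160+(37+225)/6,125+(32+187)/6),'side':(190+(322+558)/6,115+(98+243)/6)}[c]))
    return np.concatenate(r)
o=least_squares(res,[.5,-.15,-1.5,.85],loss='soft_l1');P=o.x
print(P,np.degrees(P[2])+90);print(res(P).reshape(-1,2).round(1))
json.dump(list(P),open('P.json','w'))
for n,p in dict(tail=(-.145,0,.135),nose=(-.011,0,.135),hinge=(0,0,.065),pivot=(-.085,0,.103),end=armp(P[3],.235,0,.016),end0=armp(0,.235,0,.016)).items():print(n,world(P,p))
for c in C:
    im=cv2.imread(f'pics/{c}0.png')
    for w in proj(c,barpts(P)):cv2.circle(im,tuple(int(v) for v in w.round()),1,(0,255,255),-1)
    for p in[(-.145,0,.135),(-.011,0,.135),(0,0,.065),(.205,-.045,.008),(.205,.045,.008),(-.165,-.045,.008),(-.165,.045,.008)]:
        cv2.circle(im,tuple(int(v) for v in proj(c,world(P,p)).round()),1,(0,255,0),-1)
    x0,y0=(160,125) if c=='scene' else(190,115)
    cv2.imwrite(f'pics/{c}0o.png',cv2.resize(im[y0:y0+200,x0:x0+240],None,fx=3,fy=3))
# bystanders ground points
for n,c,px,z in [('glue','side',(298,183),0),('jar','side',(359,228),.02),('driver','side',(192,205),.015),('offcut','side',(237,278),.02)]:
    fo,cx,cy,R,t=C[c];f=210/np.tan(np.radians(fo/2));d=R.T@np.array([(px[0]-cx)/f,(px[1]-cy)/f,1]);o=-R.T@t;X=o+d*(z-o[2])/d[2];print(n,X)
E
```

```text
[ 0.5801  0.0713 -1.3138  0.7926] 14.726274017968066
[[-0.4 -0.3]
 [-1.1 -0.6]
 [-0.3 -0.6]
 [ 0.7  0.3]
 [-1.6 -0.6]
 [ 6.2  2. ]
 [-0.9 -0.7]
 [ 0.2 -0.8]
 [ 0.5 -2. ]
 [-1.   0.4]
 [-0.5 -0.7]]
tail [0.5432 0.2116 0.135 ]
nose [0.5773 0.082  0.135 ]
hinge [0.5801 0.0713 0.065 ]
pivot [0.5585 0.1535 0.103 ]
end [ 0.6191 -0.0772  0.2436]
end0 [ 0.6398 -0.1559  0.081 ]
glue [0.679  0.1678 0.    ]
jar [ 0.7273 -0.0125  0.02  ]
driver [0.4486 0.158  0.015 ]
offcut [ 0.4857 -0.0459  0.02  ]
```

View pics/scene0o.png

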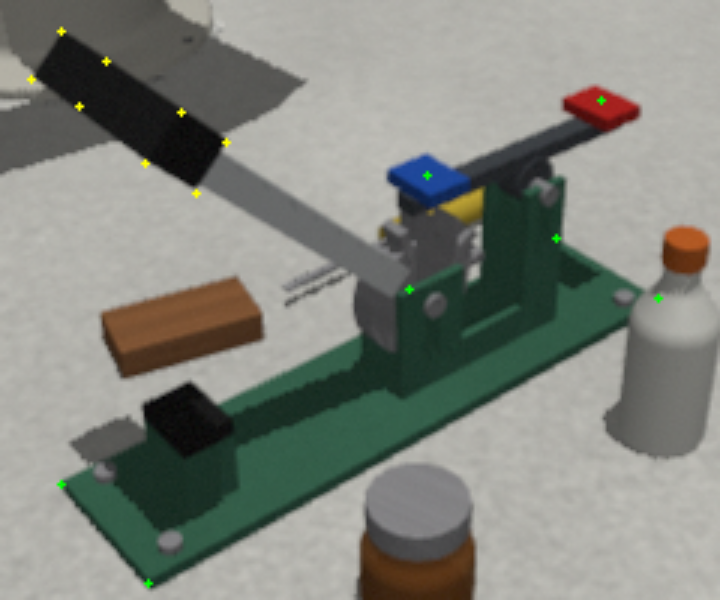

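View pics/side0o.png

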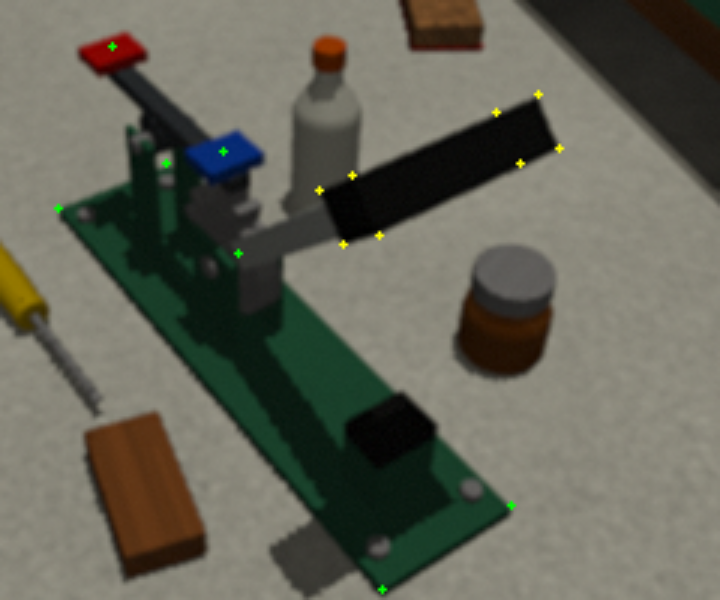

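Stand pose: origin (0.580, 0.071), x axis at -75.3°. Residuals are about 1 px, apart from the plate corner hidden by the bottle. Arm angle is about 0.79. Next I work out the move to above the tail pad with the jaws shut along the stand's y.

```bash
cat >> h.py <<'E'
from scipy.spatial.transform import Rotation as Ro
P=json.load(open('P.json')) if __import__('os').path.exists('P.json') else None
def goal(tip,tipoff=.014,yaw=True):
    """tip in stand coordinates -> travel mm, turn"""
    from bench import arm
    s=arm.get_state();R0=np.array(s['tcp_rot']);a=P[2]
    y=np.array([-np.sin(a),np.cos(a),0]);z=np.array([0,0,-1.]);x=np.cross(y,z);R=np.column_stack([x,y,z])
    T=world(P,tip)+np.array([0,0,tipoff])
    print('travel',(R0.T@(T-np.array(s['tool_pos']))*1e3).round(1),'turn',Ro.from_matrix(R0.T@R).as_rotvec().round(3),'| clock',s['clock'],'force',np.array(s['force']).round(1),'gap',round(s['finger_gap'],2),'tipz',round(s['tool_pos'][2]-tipoff,4))
E
python3 -c "
from h import *
goal((-.145,0,.30));goal((-.145,0,.165))"
```

```text
travel [ 581.1 -578.2  -68.7] turn [ 0.     0.    -1.376] | clock 1.1 force [0.2 0.2 0.3] gap 1.0 tipz 0.2313
travel [ 581.1 -578.2   66.3] turn [ 0.     0.    -1.376] | clock 1.1 force [0.2 0.2 0.3] gap 1.0 tipz 0.2313
```

```bash
python3 -m crank '[{"claw":1,"travel":[0,0,-40],"turn":[0,0,0]},{"claw":1,"travel":[30,-30,-69],"turn":[0,0,-0.1]},{"claw":1,"travel":[581,-578,-69],"turn":[0,0,-1.376]},{"claw":1,"travel":[581,-578,-69],"turn":[0,0,-1.376]},{"claw":1,"travel":[581,-578,-69],"turn":[0,0,-1.376]},{"claw":1,"travel":[581,-578,-69],"turn":[0,0,-1.376]},{"claw":1,"travel":[581,-578,-69],"turn":[0,0,-1.376]},{"claw":1,"travel":[581,-578,-69],"turn":[0,0,-1.376]},{"claw":1,"travel":[581,-578,-69],"turn":[0,0,-1.376]},{"claw":1,"travel":[581,-578,-69],"turn":[0,0,-1.376]},{"claw":1,"travel":[581,-578,-69],"turn":[0,0,-1.376]},{"claw":1,"travel":[581,-578,-69],"turn":[0,0,-1.376]}]' 40
python3 -c "
from h import *
goal((-.145,0,.30));goal((-.145,0,.165))"
```

```text
clock: 2.1
tool_pos: [0.4218, -0.1345, 0.312]
tcp_rot: [[-0.235, 0.972, 0.001], [0.972, 0.235, -0.0], [-0.0, 0.001, -1.0]]
force: [1.3, -1.1, -0.3]
finger_gap: -0.001
travel [307.9 199.3  -2. ] turn [ 0.001  0.    -0.02 ] | clock 2.1 force [ 1.3 -1.1 -0.3] gap -0.0 tipz 0.298
travel [308.  199.2 133. ] turn [ 0.001  0.    -0.02 ] | clock 2.1 force [ 1.3 -1.1 -0.3] gap -0.0 tipz 0.298
```

```bash
python3 -m crank '[{"claw":1,"travel":[308,199,-2],"turn":[0,0,-0.02]},{"claw":1,"travel":[308,199,-2],"turn":[0,0,-0.02]},{"claw":1,"travel":[308,199,-2],"turn":[0,0,-0.02]},{"claw":1,"travel":[308,199,-2],"turn":[0,0,-0.02]},{"claw":1,"travel":[308,199,-2],"turn":[0,0,-0.02]},{"claw":1,"travel":[308,199,-2],"turn":[0,0,-0.02]},{"claw":1,"travel":[308,199,-2],"turn":[0,0,-0.02]},{"claw":1,"travel":[308,199,-2],"turn":[0,0,-0.02]},{"claw":1,"travel":[308,199,-2],"turn":[0,0,-0.02]},{"claw":1,"travel":[308,199,60],"turn":[0,0,-0.02]},{"claw":1,"travel":[308,199,110],"turn":[0,0,-0.02]},{"claw":1,"travel":[308,199,133],"turn":[0,0,-0.02]}]'
python3 - <<'E'
from h import *
from bench import arm
import cv2
goal((-.145,0,.165));goal((-.145,0,.12))
s=arm.get_state()
for c in['scene','side','wrist']:
    f=arm.grab_frame(c);cv2.imwrite(f'pics/{c}1.png',f['color'][:,:,::-1])
a=cv2.imread('pics/scene1.png')[60:300,150:430];b=cv2.imread('pics/side1.png')[60:300,150:430]
cv2.imwrite('pics/p1.png',cv2.resize(np.hstack([a,b]),(800,343)))
E
```

```text
clock: 3.1
tool_pos: [0.5432, 0.2124, 0.1879]
tcp_rot: [[-0.255, 0.967, 0.002], [0.967, 0.255, 0.0], [-0.0, 0.002, -1.0]]
force: [0.2, 0.5, -0.7]
finger_gap: 0.0
travel [-0.8 -0.2  8.9] turn [0.002 0.    0.001] | clock 3.1 force [ 0.2  0.5 -0.7] gap 0.0 tipz 0.1739
travel [-0.8 -0.3 53.9] turn [0.002 0.    0.001] | clock 3.1 force [ 0.2  0.5 -0.7] gap 0.0 tipz 0.1739
```

View pics/p1.png

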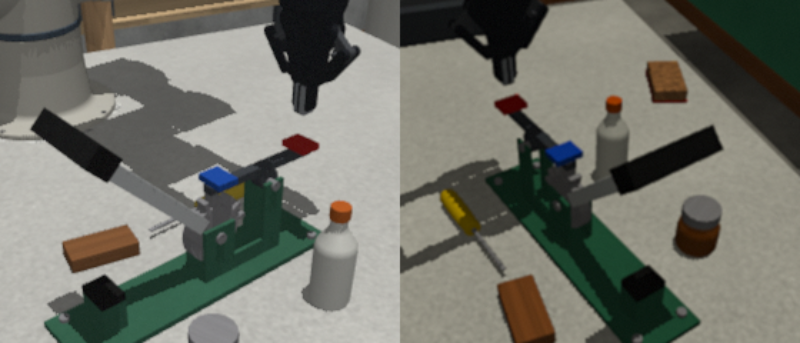

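View pics/wrist1.png

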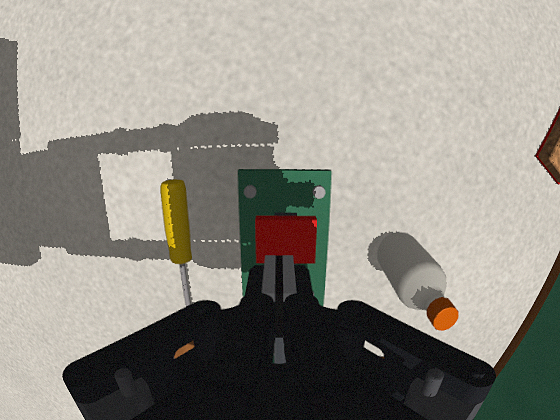

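The shut fingertips at (285,260) in the wrist picture stand above the red pad (256–316, 216–262). Now press.

```bash
python3 -m crank '[{"claw":1,"travel":[0,0,30],"turn":[0,0,0]},{"claw":1,"travel":[-1,0,38],"turn":[0,0,0]},{"claw":1,"travel":[-1,0,44],"turn":[0,0,0]},{"claw":1,"travel":[-1,0,50],"turn":[0,0,0]},{"claw":1,"travel":[-1,0,54],"turn":[0,0,0]},{"claw":1,"travel":[-1,0,56],"turn":[0,0,0]},{"claw":1,"travel":[-1,0,56],"turn":[0,0,0]}]'
```

```text
clock: 3.83
tool_pos: [0.5433, 0.211, 0.1359]
tcp_rot: [[-0.254, 0.967, 0.0], [0.967, 0.254, 0.0], [0.0, 0.0, -1.0]]
force: [-10.0, 3.2, 32.1]
finger_gap: -0.004
```

```bash
python3 -m crank '[{"claw":1,"travel":[0,0,2],"turn":[0,0,0]},{"claw":1,"travel":[0,0,2],"turn":[0,0,0]},{"claw":1,"travel":[0,0,-20],"turn":[0,0,0]},{"claw":1,"travel":[0,0,-60],"turn":[0,0,0]},{"claw":1,"travel":[0,0,-100],"turn":[0,0,0]},{"claw":1,"travel":[0,0,-100],"turn":[0,0,0]}]'
python3 - <<'E'
from h import *
from bench import arm
import cv2
goal((-.1,0,.32));q=P[3]
print('end',armp(q,.235,0,.016))
for c in['scene','side']:
    f=arm.grab_frame(c);cv2.imwrite(f'pics/{c}2.png',f['color'][:,:,::-1])
a=cv2.imread('pics/scene2.png')[125:275,160:400];b=cv2.imread('pics/side2.png')[105:255,180:420]
cv2.imwrite('pics/p2.png',cv2.resize(np.vstack([a,b]),None,fx=2,fy=2,interpolation=cv2.INTER_CUBIC))
E
```

```text
clock: 4.33
tool_pos: [0.5467, 0.2119, 0.2452]
tcp_rot: [[-0.254, 0.967, 0.012], [0.967, 0.254, 0.004], [0.001, 0.013, -1.0]]
force: [1.6, -0.1, 1.0]
finger_gap: -0.001
travel [-44.3  -2.3 -88.8] turn [ 0.013 -0.001 -0.   ] | clock 4.3333 force [ 1.6 -0.1  1. ] gap -0.0 tipz 0.2312
end [0.1536 0.     0.2436]
```

View pics/p2.png

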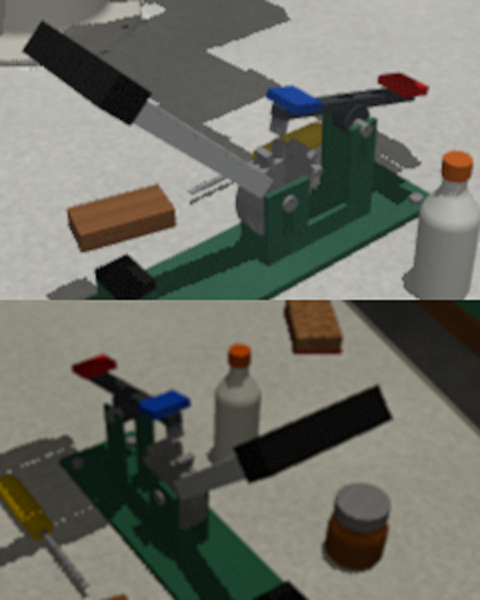

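The blue pad has risen to (293,97) in the enlarged view and the nose is clear of the wheel; the arm is still up. Next, move above the cross bar and work out the push-down arc.

```bash
python3 -m crank '[{"claw":1,"travel":[0,-2,-40],"turn":[0.013,0,0]},{"claw":1,"travel":[-10,-2,-80],"turn":[0.013,0,0]},{"claw":1,"travel":[-50,-2,-89],"turn":[0.013,0,0]},{"claw":1,"travel":[-290,-2,-89],"turn":[0.013,0,0]},{"claw":1,"travel":[-290,-2,-89],"turn":[0.013,0,0]},{"claw":1,"travel":[-290,-2,-89],"turn":[0.013,0,0]},{"claw":1,"travel":[-290,-2,-89],"turn":[0.013,0,0]},{"claw":1,"travel":[-290,-2,-89],"turn":[0.013,0,0]},{"claw":1,"travel":[-290,-2,-89],"turn":[0.013,0,0]},{"claw":1,"travel":[-290,-2,-89],"turn":[0.013,0,0]},{"claw":1,"travel":[-290,-2,-89],"turn":[0.013,0,0]}]'
python3 - <<'E'
from h import *
q0=P[3]
for q in [.86,.8]+list(np.arange(.74,-.03,-.06))+[-.03]:
    e=armp(q,.232,0,.016); x=e[0];z=e[2]+.011*np.tan(max(q,0))
    print(round(q,2),x.round(4),z.round(4),end=' ');goal((x,0,z))
E
```

```text
clock: 5.35
tool_pos: [0.6157, -0.0717, 0.3281]
tcp_rot: [[-0.251, 0.968, -0.008], [0.968, 0.251, -0.001], [0.001, -0.008, -1.0]]
force: [-0.4, 1.3, 0.7]
finger_gap: -0.001
0.86 0.1392 0.264 travel [ 8.1  2.3 50.1] turn [-0.008 -0.001 -0.003] | clock 5.35 force [-0.4  1.3  0.7] gap -0.0 tipz 0.3141
0.8 0.1502 0.2539 travel [-2.8  2.5 60.2] turn [-0.008 -0.001 -0.003] | clock 5.35 force [-0.4  1.3  0.7] gap -0.0 tipz 0.3141
0.74 0.1605 0.2433 travel [-13.2   2.6  70.8] turn [-0.008 -0.001 -0.003] | clock 5.35 force [-0.4  1.3  0.7] gap -0.0 tipz 0.3141
0.68 0.1703 0.2322 travel [-23.    2.7  81.9] turn [-0.008 -0.001 -0.003] | clock 5.35 force [-0.4  1.3  0.7] gap -0.0 tipz 0.3141
0.62 0.1795 0.2207 travel [-32.2   2.8  93.4] turn [-0.008 -0.001 -0.003] | clock 5.35 force [-0.4  1.3  0.7] gap -0.0 tipz 0.3141
0.56 0.1881 0.2087 travel [-40.8   2.9 105.4] turn [-0.008 -0.001 -0.003] | clock 5.35 force [-0.4  1.3  0.7] gap -0.0 tipz 0.3141
0.5 0.1959 0.1963 travel [-48.7   3.1 117.8] turn [-0.008 -0.001 -0.003] | clock 5.35 force [-0.4  1.3  0.7] gap -0.0 tipz 0.3141
0.44 0.2031 0.1835 
[... 454 characters left out ...]
 5.35 force [-0.4  1.3  0.7] gap -0.0 tipz 0.3141
0.2 0.2242 0.129 travel [-77.    3.7 185. ] turn [-0.008 -0.001 -0.003] | clock 5.35 force [-0.4  1.3  0.7] gap -0.0 tipz 0.3141
0.14 0.2275 0.1148 travel [-80.3   3.8 199.3] turn [-0.008 -0.001 -0.003] | clock 5.35 force [-0.4  1.3  0.7] gap -0.0 tipz 0.3141
0.08 0.23 0.1004 travel [-82.8   4.  213.7] turn [-0.008 -0.001 -0.003] | clock 5.35 force [-0.4  1.3  0.7] gap -0.0 tipz 0.3141
0.02 0.2316 0.0859 travel [-84.5   4.1 228.2] turn [-0.008 -0.001 -0.003] | clock 5.35 force [-0.4  1.3  0.7] gap -0.0 tipz 0.3141
-0.03 0.2324 0.074 travel [-85.2   4.2 240. ] turn [-0.008 -0.001 -0.003] | clock 5.35 force [-0.4  1.3  0.7] gap -0.0 tipz 0.3141
```

```bash
python3 -m crank '[{"claw":1,"travel":[3,2,30],"turn":[-0.008,0,0]},{"claw":1,"travel":[0,2,50],"turn":[-0.008,0,0]},{"claw":1,"travel":[-3,2,60],"turn":[-0.008,0,0]},{"claw":1,"travel":[-8,2.5,65],"turn":[-0.008,0,0]},{"claw":1,"travel":[-13,2.5,71],"turn":[-0.008,0,0]},{"claw":1,"travel":[-18,2.5,76],"turn":[-0.008,0,0]},{"claw":1,"travel":[-23,2.5,82],"turn":[-0.008,0,0]},{"claw":1,"travel":[-28,2.5,88],"turn":[-0.008,0,0]},{"claw":1,"travel":[-32,3,93],"turn":[-0.008,0,0]},{"claw":1,"travel":[-36,3,99],"turn":[-0.008,0,0]},{"claw":1,"travel":[-41,3,105],"turn":[-0.008,0,0]}]'
python3 - <<'E'
from h import *
from bench import arm
import cv2
for q in [.5,.44,.38,.32,.26,.2,.14,.08,.02,-.03]:
    e=armp(q,.232,0,.016); x=e[0];z=e[2]+.011*np.tan(max(q,0))
    goal((x,0,z))
for c in['scene','side']:
    f=arm.grab_frame(c);cv2.imwrite(f'pics/{c}3.png',f['color'][:,:,::-1])
a=cv2.imread('pics/scene3.png')[125:275,160:400];b=cv2.imread('pics/side3.png')[105:255,180:420]
cv2.imwrite('pics/p3.png',cv2.resize(np.vstack([a,b]),None,fx=2,fy=2,interpolation=cv2.INTER_CUBIC))
E
```

```text
clock: 6.27
tool_pos: [0.6285, -0.1113, 0.2229]
tcp_rot: [[-0.251, 0.968, 0.001], [0.968, 0.251, 0.001], [0.0, 0.001, -1.0]]
force: [1.1, 2.0, 2.8]
finger_gap: 0.001
travel [-7.  -0.4 12.6] turn [ 0.001 -0.    -0.003] | clock 6.2667 force [1.1 2.  2.8] gap 0.0 tipz 0.2089
travel [-14.1  -0.4  25.5] turn [ 0.001 -0.    -0.003] | clock 6.2667 force [1.1 2.  2.8] gap 0.0 tipz 0.2089
travel [-20.6  -0.4  38.6] turn [ 0.001 -0.    -0.003] | clock 6.2667 force [1.1 2.  2.8] gap 0.0 tipz 0.2089
travel [-26.2  -0.4  52.1] turn [ 0.001 -0.    -0.003] | clock 6.2667 force [1.1 2.  2.8] gap 0.0 tipz 0.2089
travel [-31.1  -0.4  65.9] turn [ 0.001 -0.    -0.003] | clock 6.2667 force [1.1 2.  2.8] gap 0.0 tipz 0.2089
travel [-35.3  -0.4  79.9] turn [ 0.001 -0.    -0.003] | clock 6.2667 force [1.1 2.  2.8] gap 0.0 tipz 0.2089
travel [-38.6  -0.4  94.1] turn [ 0.001 -0.    -0.003] | clock 6.2667 force [1.1 2.  2.8] gap 0.0 tipz 0.2089
travel [-41.   -0.4 108.5] turn [ 0.001 -0.    -0.003] | clock 6.2667 force [1.1 2.  2.8] gap 0.0 tipz 0.2089
travel [-42.7  -0.4 123.1] turn [ 0.001 -0.    -0.003] | clock 6.2667 force [1.1 2.  2.8] gap 0.0 tipz 0.2089
travel [-43.4  -0.4 134.9] turn [ 0.001 -0.    -0.003] | clock 6.2667 force [1.1 2.  2.8] gap 0.0 tipz 0.2089
```

View pics/p3.png

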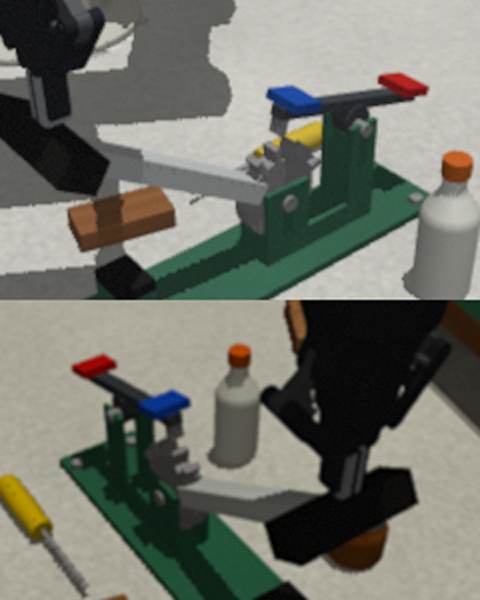

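The cross bar is swinging down under the fingertip, which sits mid-bar in both views. The pawl is still up and the force is low, so I continue.

```bash
python3 -m crank '[{"claw":1,"travel":[-7,0,13],"turn":[0,0,0]},{"claw":1,"travel":[-14,0,25],"turn":[0,0,0]},{"claw":1,"travel":[-20,0,38],"turn":[0,0,0]},{"claw":1,"travel":[-26,0,52],"turn":[0,0,0]},{"claw":1,"travel":[-31,0,66],"turn":[0,0,0]},{"claw":1,"travel":[-35,0,80],"turn":[0,0,0]},{"claw":1,"travel":[-38,0,94],"turn":[0,0,0]},{"claw":1,"travel":[-41,0,108],"turn":[0,0,0]},{"claw":1,"travel":[-42,0,117],"turn":[0,0,0]},{"claw":1,"travel":[-43,0,123],"turn":[0,0,0]},{"claw":1,"travel":[-43,0,128],"turn":[0,0,0]},{"claw":1,"travel":[-43,0,129],"turn":[0,0,0]}]'
```

```text
clock: 7.37
tool_pos: [0.6386, -0.1531, 0.0946]
tcp_rot: [[-0.251, 0.968, -0.001], [0.968, 0.251, 0.0], [0.001, -0.001, -1.0]]
force: [-9.6, 0.4, 33.3]
finger_gap: 0.001
```

Tip at 0.0806 m with 33 N up means the arm is on its stop (0.081 m expected). Hold, lift and look.

```bash
python3 -m crank '[{"claw":1,"travel":[0,0,1],"turn":[0,0,0]},{"claw":1,"travel":[0,0,1],"turn":[0,0,0]},{"claw":1,"travel":[0,0,1],"turn":[0,0,0]},{"claw":1,"travel":[0,0,-20],"turn":[0,0,0]},{"claw":1,"travel":[0,0,-60],"turn":[0,0,0]},{"claw":1,"travel":[0,0,-100],"turn":[0,0,0]},{"claw":1,"travel":[0,0,-120],"turn":[0,0,0]},{"claw":1,"travel":[0,0,-120],"turn":[0,0,0]}]'
python3 - <<'E'
from h import *
from bench import arm
import cv2
goal((-.013,0,.2));goal((-.013,0,.165))
for c in['scene','side']:
    f=arm.grab_frame(c);cv2.imwrite(f'pics/{c}4.png',f['color'][:,:,::-1])
a=cv2.imread('pics/scene4.png')[150:325,160:400];b=cv2.imread('pics/side4.png')[120:320,180:420]
cv2.imwrite('pics/p4.png',cv2.resize(np.vstack([a,b]),None,fx=1.6,fy=1.6,interpolation=cv2.INTER_CUBIC))
E
```

```text
clock: 8.03
tool_pos: [0.6406, -0.1536, 0.2202]
tcp_rot: [[-0.251, 0.968, 0.007], [0.968, 0.251, -0.002], [-0.004, 0.006, -1.0]]
force: [0.5, 0.3, 0.2]
finger_gap: -0.007
travel [246.   -2.3   5.3] turn [ 0.006  0.004 -0.004] | clock 8.0333 force [0.5 0.3 0.2] gap -0.01 tipz 0.2062
travel [246.1  -2.5  40.3] turn [ 0.006  0.004 -0.004] | clock 8.0333 force [0.5 0.3 0.2] gap -0.01 tipz 0.2062
```

View pics/p4.png

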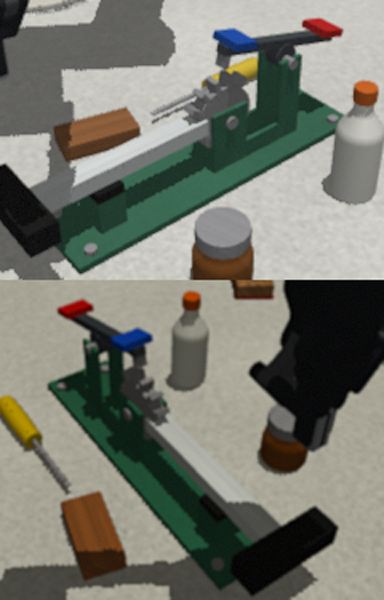

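The arm lies level on its stop block with the cross bar beyond the plate's end. The pawl is still free, with the blue pad up at (236,40). Next is the blue pad.

```bash
python3 -m crank '[{"claw":1,"travel":[246,-2,0],"turn":[0,0,0]},{"claw":1,"travel":[246,-2,0],"turn":[0,0,0]},{"claw":1,"travel":[246,-2,0],"turn":[0,0,0]},{"claw":1,"travel":[246,-2,0],"turn":[0,0,0]},{"claw":1,"travel":[246,-2,0],"turn":[0.006,0.004,0]},{"claw":1,"travel":[246,-2,5],"turn":[0.006,0.004,0]},{"claw":1,"travel":[246,-2,5],"turn":[0.006,0.004,0]},{"claw":1,"travel":[246,-2,5],"turn":[0.006,0.004,0]},{"claw":1,"travel":[246,-2,5],"turn":[0.006,0.004,0]},{"claw":1,"travel":[246,-2,5],"turn":[0.006,0.004,0]}]'
python3 - <<'E'
from h import *
from bench import arm
import cv2
goal((-.011,0,.135))
f=arm.grab_frame('wrist');cv2.imwrite('pics/wrist5.png',f['color'][:,:,::-1])
E
```

```text
clock: 8.97
tool_pos: [0.5752, 0.0837, 0.2097]
tcp_rot: [[-0.25, 0.968, -0.007], [0.968, 0.25, 0.002], [0.004, -0.006, -1.0]]
force: [0.0, -0.3, 0.9]
finger_gap: -0.002
travel [-2.4  2.  60.7] turn [-0.006 -0.004 -0.004] | clock 8.9667 force [ 0.  -0.3  0.9] gap -0.0 tipz 0.1957
```

View pics/wrist5.png

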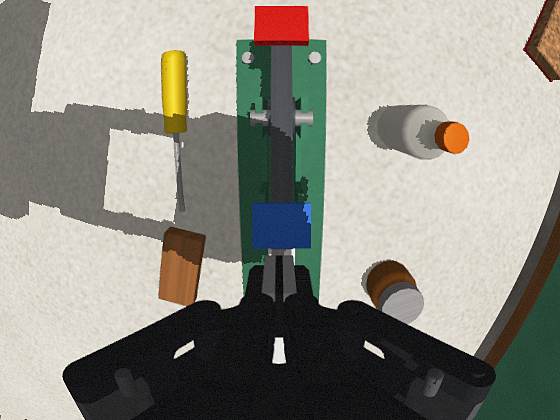

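The wrist picture shows the blue pad at (252–312, 203–249), 8 mm further to the tail side. That is expected, because the raised pad swings about 10 mm that way. I shift accordingly and follow it down.

```bash
python3 -m crank '[{"claw":1,"travel":[5,2,10],"turn":[-0.006,-0.004,0]},{"claw":1,"travel":[5,2,35],"turn":[-0.006,-0.004,0]},{"claw":1,"travel":[5,2,42],"turn":[-0.006,-0.004,0]},{"claw":1,"travel":[3,2,48],"turn":[-0.006,-0.004,0]},{"claw":1,"travel":[1,2,54],"turn":[-0.006,-0.004,0]},{"claw":1,"travel":[-1,2,59],"turn":[-0.006,-0.004,0]},{"claw":1,"travel":[-2,2,62],"turn":[-0.006,-0.004,0]},{"claw":1,"travel":[-2,2,63],"turn":[-0.006,-0.004,0]},{"claw":1,"travel":[-2,2,63],"turn":[-0.006,-0.004,0]}]'
```

```text
clock: 9.77
tool_pos: [0.5778, 0.0817, 0.1485]
tcp_rot: [[-0.249, 0.968, 0.002], [0.968, 0.249, -0.0], [-0.001, 0.001, -1.0]]
force: [-6.7, -4.6, 24.7]
finger_gap: -0.005
```

```bash
python3 -m crank '[{"claw":1,"travel":[0,0,1.5],"turn":[0,0,0]},{"claw":1,"travel":[0,0,1.5],"turn":[0,0,0]},{"claw":1,"travel":[0,0,-20],"turn":[0,0,0]},{"claw":1,"travel":[0,0,-60],"turn":[0,0,0]},{"claw":1,"travel":[0,0,-100],"turn":[0,0,0]},{"claw":1,"travel":[0,0,-140],"turn":[0,0,0]},{"claw":1,"travel":[0,0,-170],"turn":[0,0,0]},{"claw":1,"travel":[0,0,-170],"turn":[0,0,0]},{"claw":1,"travel":[0,0,-170],"turn":[0,0,0]}]'
python3 - <<'E'
from h import *
from bench import arm
import cv2
for c in['scene','side']:
    f=arm.grab_frame(c);im=f['color'][:,:,::-1].copy();cv2.imwrite(f'pics/{c}6.png',im);h=cv2.cvtColor(im,cv2.COLOR_BGR2HSV)
    for n,m in {'red':((h[...,0]<6)|(h[...,0]>174))&(h[...,1]>170)&(h[...,2]>60),'blue':(abs(h[...,0].astype(int)-115)<12)&(h[...,1]>150)&(h[...,2]>60)}.items():
        k,l,st,ce=cv2.connectedComponentsWithStats(m.astype('uint8'))
        for i in range(1,k):
            if st[i][4]>30: print(c,n,st[i],ce[i].round(1))
    for q in(0,.06):
        w=proj(c,world(P,np.array([armp(q,u,y,v) for u in(.22,.25) for y in(-.05,.05) for v in(.016,-.009)])));print(c,q,'bar bbox',w.min(0),w.max(0))
    w=proj(c,world(P,np.array([armp(0,u,y,v) for u in(.22,.25) for y in(-.05,.05) for v in(.016,-.009)])))
    for p in w:cv2.circle(im,tuple(int(v) for v in p.round()),1,(0,255,255),-1)
    cv2.imwrite(f'pics/{c}6o.png',im)
a=cv2.imread('pics/scene6o.png')[150:325,130:370];b=cv2.imread('pics/side6o.png')[120:320,180:420]
cv2.imwrite('pics/p6.png',cv2.resize(np.vstack([a,b]),None,fx=1.6,fy=1.6,interpolation=cv2.INTER_CUBIC))
E
```

```text
clock: 10.52
tool_pos: [0.5784, 0.0818, 0.3206]
tcp_rot: [[-0.249, 0.968, 0.006], [0.968, 0.249, -0.0], [-0.001, 0.006, -1.0]]
force: [-0.0, -0.7, -1.0]
finger_gap: 0.001
scene red [359  20   4  28  55] [360.9  33.2]
scene red [348 154  25  14 210] [359.8 160.5]
scene red [521 296  39  31  90] [539.1 316.1]
scene blue [  22   40   79   59 3593] [60.2 68.9]
scene blue [290 178  27  17 279] [302.7 185.6]
scene 0 bar bbox [143.6596 252.2668] [198.0593 312.0494]
scene 0.06 bar bbox [142.6836 244.9718] [196.8448 304.1092]
side red [217 126  21  12 161] [226.8 131.7]
side 0 bar bbox [323.6402 259.7442] [391.4469 317.0018]
side 0.06 bar bbox [324.463  253.5021] [392.803 311.158]
```

View pics/p6.png

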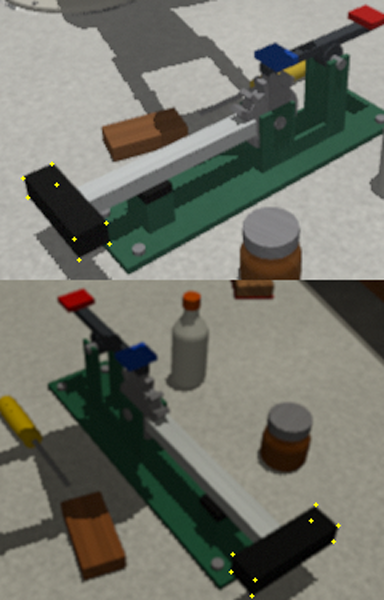

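Red and blue are back at their starting pixels (pawl engaged). To be sure of the arm, I compare the bar's outline before and after the blue press.

Run:
```python
import cv2,numpy as np
for c,(x0,y0,x1,y1) in {'scene':(130,240,210,325),'side':(310,245,410,330)}.items():
    o=[]
    for k in(4,6):
        im=cv2.imread(f'pics/{c}{k}.png')[y0:y1,x0:x1]
        m=(im.max(2)<28).astype('uint8');n,l,st,ce=cv2.connectedComponentsWithStats(m);i=1+st[1:,4].argmax();print(c,k,st[i][:4]+[x0,y0,x0,y0],ce[i]+[x0,y0])
        o.append(cv2.resize(im,None,fx=4,fy=4))
    cv2.imwrite(f'pics/cmp_{c}.png',np.hstack(o))
```

```text
scene 4 [146 253 182 297] [170.43348281 280.25411061]
scene 6 [146 254 183 296] [171.75331565 282.99646331]
side 4 [323 263 377 299] [355.4149941  289.03719008]
side 6 [310 256 390 306] [348.72362052 286.48789932]
```

View pics/cmp_scene.png

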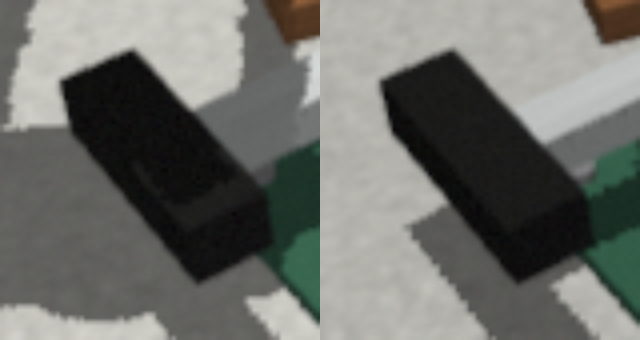

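View pics/cmp_side.png

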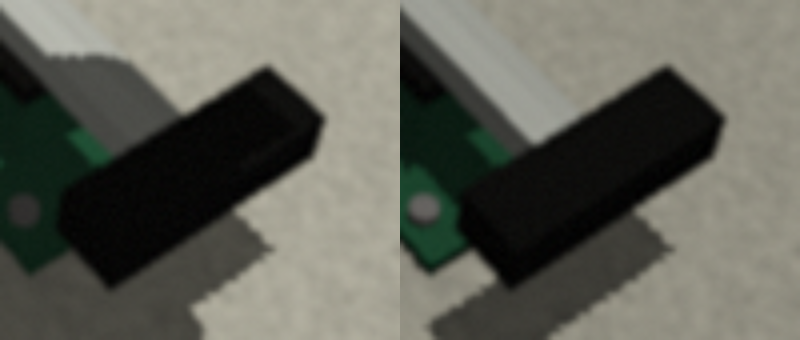

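The outlines are identical before and after, and their rows match the prediction for angle 0 (top 252, bottom about 311; 0.06 rad would show about 7 px higher). Handing in.

```bash
python3 -c "
from bench import arm
s=arm.get_state();print(s['clock'],s['tool_pos'],s['force'])
print(arm.finish_job())"
```

```text
10.6167 [0.5771974  0.0817148  0.31790465] [ 0.33587329 -0.47146622 -1.16087205]
the job is handed in; nothing more can be done
None
```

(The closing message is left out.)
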